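# Smooth down the scales on a cardboard crest

### The job

The five cardboard scales on this mask crest are glued at their roots but their free ends still stand up. With your fingertips, stroke lightly along the curved row the way the scales lie, root to free end, from the first scale to the last, so that one after another they all lie flat. Do not crush the card, bend any scale back, lift the slab or push it out of place, and leave everything lying around as it is.

Things in the scene. Friction and masses are not known exactly. Their poses are not given: they have to be found in the camera images.
- slab: Loose marble slab, 300 x 170 x 18 mm, about 2.4 kg, flat on the table, turned any way. A cardboard band (52 mm wide, 4 mm thick, curved to a 250 mm radius) is taped flat on it; five like scales sit on the band in a row along the curve. Origin: underside centre, z up; scale 1 is at its -x end, scale 5 at +x, the row bulges to +y. Top 18 mm up.
- scale1 (a joint): First scale: 3 mm card, 32 mm wide; a glued root 10 mm long, a crease, then a free part 34 mm long with a round end, 1 to 2 mm short of the next root. Free ends point from 1 to 5. Value: rad up from flat (0 = flush with its root); starts at 0.4 to 0.75. The crease yields at 0.004 N m and stays where left; past 1.0 it is bent back.
- crease1 (a point): Middle of the crease of scale 1, on the card's upper face, level with the root's top: 25 mm above the table, 7 mm above the slab. It stays put when the scale moves. Behind it the card is flat and level for 29 mm: the root, then a glued end piece 20 mm long, 36 mm wide.
- tip1 (a point): End of the free part of scale 1, on its upper face, 34 mm from crease 1; rises and falls with the scale (25 mm above the table when flat).
- scale2 (a joint): Scale 2 of the row, made and moving as scale 1. Value: angle in rad up from flat.
- crease2 (a point): Middle of the crease of scale 2, on the card's upper face, level with the root's top: 25 mm above the table, 7 mm above the slab. It stays put when the scale moves.
- tip2 (a point): End of the free part of scale 2, on its upper face, 34 mm from crease 2; rises and falls with the scale (25 mm above the table when flat).
- scale3 (a joint): Scale 3 of the row, made and moving as scale 1. Value: angle in rad up from flat.
- crease3 (a point): Middle of the crease of scale 3, on the card's upper face, level with the root's top: 25 mm above the table, 7 mm above the slab. It stays put when the scale moves.
- tip3 (a point): End of the free part of scale 3, on its upper face, 34 mm from crease 3; rises and falls with the scale (25 mm above the table when flat).
- scale4 (a joint): Scale 4 of the row, made and moving as scale 1. Value: angle in rad up from flat.
- crease4 (a point): Middle of the crease of scale 4, on the card's upper face, level with the root's top: 25 mm above the table, 7 mm above the slab. It stays put when the scale moves.
- tip4 (a point): End of the free part of scale 4, on its upper face, 34 mm from crease 4; rises and falls with the scale (25 mm above the table when flat).
- scale5 (a joint): Scale 5 of the row, made and moving as scale 1. Value: angle in rad up from flat.
- crease5 (a point): Middle of the crease of scale 5, on the card's upper face, level with the root's top: 25 mm above the table, 7 mm above the slab. It stays put when the scale moves.
- tip5 (a point): End of the free part of scale 5, on its upper face, 34 mm from crease 5; rises and falls with the scale (25 mm above the table when flat).
- spare_scale: Bystander: a loose flat tongue of card like the others, 45 x 32 x 4 mm, lying on the slab on the inner side of the curve. Origin: underside, at the centre of its round end.
- pencil: Bystander: pencil, 156 mm long, 8 mm thick, lying on the slab on the outer side of the curve. Origin: middle of its underside.
- knife: Bystander: black and red utility knife, 160 mm long, 20 mm high, on the table. Origin: underside centre.
- scissors: Bystander: scissors with blue handles, 210 mm long, 12 mm high, on the table. Origin: underside near the pivot.
- glue_gun: Bystander: blue glue gun lying on its side, 250 x 145 x 36 mm, on the table. Origin: underside of the barrel.
- mask: Bystander: domed cardboard mask, 172 mm across, 110 mm high with its fin. Origin: underside centre.
- jar: Bystander: closed white jar, 72 mm across, 86 mm high. Origin: underside centre.
- offcut: Bystander: flat cardboard offcut, 130 mm long, 4 mm thick. Origin: underside.

How it is judged:
On the way, in this order (a step that is already met when the one before it is completed fails the run):
1. scale 1 is laid down flat first (value of joint scale1 below 0.12 rad), for 0.04 s.
2. scale 2 is laid down flat next (value of joint scale2 below 0.12 rad), for 0.04 s.
3. scale 3 is laid down flat next (value of joint scale3 below 0.12 rad), for 0.04 s.
4. scale 4 is laid down flat next (value of joint scale4 below 0.12 rad), for 0.04 s.
5. scale 5 is laid down flat next (value of joint scale5 below 0.12 rad), for 0.04 s.
At the end, for the whole second after the job is handed in: All five scales lie within 0.12 rad of flat (free end no more than 4 mm up), and the slab rests flat on the table within 30 mm of where it was (value of joint each of scale1, scale2, scale3, scale4, scale5 below 0.12 rad and distance of slab from where it was at the start of the episode below 0.03 m and height (world z) of slab below 0.006 m and angle between slab's own z axis and vertical below 0.05 rad and linear speed of slab below 0.02 m/s); the robot touches nothing.
It fails at once if a scale is bent back (past 1.0 rad) (value of joint any of scale1, scale2, scale3, scale4, scale5 above 1 rad).
It fails at once if the crest is pressed so hard that the card is crushed (over 90 N) (contact force between the fingers and slab above 90 N).
It fails at once if the slab is lifted or tipped (height (world z) of slab above 0.01 m or angle between slab's own z axis and vertical above 0.1 rad).
It fails at once if the slab is pushed out of place (more than 30 mm) (distance of slab from where it was at the start of the episode above 0.03 m).
It fails at once if something lying around is moved (more than 40 mm) (distance of any of spare_scale, pencil, knife, scissors, glue_gun, mask, jar, offcut from where it was at the start of the episode above 0.04 m).
It also fails if it takes over 35 s, if anything falls off the work surface, if the arm or the gripper's body presses on something with over 40 N, if the wrist force passes 120 N, or if a joint passes its speed limit or range.

### The arm

A 6-joint arm with a two-finger parallel gripper is mounted at the origin on the work surface. World frame = base frame: x ahead of the robot, y to its left, z up, the work surface at z = 0. Lengths are in m, angles in rad, forces in N, time in s.
With the tool pointing down it reaches from about 0.225 to 0.875 m from the base axis. Payload 3.4 kg.
Tool frame: the origin (TCP) lies at the very end of the fingers, on their centre line; the grasp point (between the pads) lies 19 mm behind it (grasp_offset is the distance from the TCP to the grasp point, in m); y points along the fingers, z is the direction in which the jaws open and shut, and the axes are right-handed (so a half turn about y gives the same grasp; the last joint's range is limited). The gripper opens to 85 mm and grips with 20 to 120 N. Pads are 22 mm wide; open, the fingers measure 114 mm over their backs; the gripper's body (76 mm by 85 mm) begins 54 mm behind the grasp point. The pads swing forward as they close: fully open they stand 13 mm farther back than shut.
Start: joints at [1.012, 0.276, 1.505, -0, 1.361, -0.121], TCP at [0.244, 0.521, 0.231] pointing down, gripper open.
Joint ranges: [-2.89, 2.89], [-0.75, 2.08], [0.22, 2.7], [-1.18, 4.32], [0.11, 2.71], [-2.7, 2.7]. Speed limits (rad/s): [2.57, 2.57, 3.14, 3.14, 3.14, 3.14].

### API

Orientations are given as a unit quaternion [w, x, y, z].
In Python, from rig import get_state, get_image, sign_off, grasp_offset gives the robot as it stands.
- The arm moves only by the shell command python3 -m jog 'ROWS' [FORCE]. ROWS is JSON, one flat list of numbers, 7 for each row, row after row: the closure in counts, from 0 (fully open) to 255 (shut), then the shift along the tool's x, y, z in cm, then the turn, a rotation vector about the tool's x, y, z in units of 8 degrees (1.0 is 8 degrees). In form: [jaw, tx, ty, tz, rx, ry, rz, jaw, tx, ty, tz, rx, ry, rz, ...]. A call has 1 to 12 rows; each row is the pose to reach, as a shift and turn from the pose commanded when the call began, along the tool's axes at that moment; what a row does not reach only later rows make up. A row lasts 1/8 s, in which the tool goes at most 62.5 mm and 10.7 degrees, less where a joint would pass 70% of its speed; a pose out of reach is approached as far as the arm can. A call with a gripper value outside its range is refused whole. The fingers move at their own pace and stop on an object; FORCE is the grip in N (left out, the last holds). Time passes only in rows, so rows that repeat a pose let the fingers close. It gives the time, the measured TCP pose, the force and the opening at its end, in the units of the state.
- get_state(): the state, without advancing time (a new reading comes with each control period).
- get_image(name): name is "side" or "top"; returns a dict with "color" (480x640x3 uint8, blue, green, red), "mtx" (3x3 intrinsics, pixels), "R" (3x3) and "t" (3): a world point X has camera coordinates R X + t. Camera axes: x right, y down, z forward; pixel columns grow to the right and rows downward; lengths in m; the calibration is good to about 2 mm. A picture is of the moment at which its call begins. There is no depth.
- sign_off(): hands the job in, once; it reports no verdict.
The state is a dict: "clock": time; "qpos": joint angles; "qd": joint speeds; "effort": joint torques, N m; "position": TCP position; "ee_rot": TCP orientation; "contact_force": force on the tool from outside, world axes, zero at the start; "moment": the same for the moment, N m; "width": finger opening in m.
Only numpy, scipy, OpenCV 4.12 (cv2) and the standard library are available. Lean on these libraries where they do the work, as an engineer would, in place of code of your own. Each camera call takes 0.05 s, during which the arm holds its last target.

## Working session

There is one attempt and no reset: what is moved stays moved. The work goes in short steps, Python scripts to look and compute and a shell command to move; the robot and the scene stay as the last step left them, time stands still between calls to the robot, and variables do not carry over. Pictures are saved under pics/ and viewed, and the job is handed in when it is done.

```bash
mkdir -p pics; python3 - <<'E'
from rig import *
import cv2
s=get_state();print(s, grasp_offset)
for n in("top","side"):
    i=get_image(n);cv2.imwrite(f"pics/{n}0.png",i["color"]);print(n,i["mtx"],i["R"],i["t"])
E
```

```text
{'clock': 0.0, 'qpos': array([ 1.01197120e+00,  2.76563084e-01,  1.50610118e+00,  2.29947602e-05,
        1.36069837e+00, -1.21007335e-01]), 'qd': array([ 6.12995607e-04,  1.53192634e-03, -2.13944277e-03, -6.32361023e-04,
       -7.81115925e-05, -1.41082088e-03]), 'effort': array([-6.93330512e-04, -4.16776335e+01, -2.45802212e+01, -3.67527982e-04,
        1.13177451e-02, -2.39163164e-06]), 'position': array([0.24350613, 0.52032595, 0.23047064]), 'ee_rot': array([-0.68964369,  0.69081835, -0.15377636,  0.15334409]), 'contact_force': array([ 0.45107473, -0.1875464 ,  0.29033463]), 'moment': array([ 0.03324714,  0.03926365, -0.03826566]), 'width': 0.08538540472708774} 0.0187
top [[513.2192841    0.         309.36638713]
 [  0.         513.2192841  233.36148907]
 [  0.           0.           1.        ]] [[-0.00148628 -0.99995433 -0.00944034]
 [-0.98297346  0.00319549 -0.1837198 ]
 [ 0.18374158  0.00900654 -0.98293332]] [0.0026767  0.46309432 1.05122842]
side [[572.21879502   0.         319.45018   ]
 [  0.         572.21879502 238.88400396]
 [  0.           0.           1.        ]] [[-0.9811562  -0.1915559   0.0252753 ]
 [-0.1296171   0.55553095 -0.8213311 ]
 [ 0.14328961 -0.80913021 -0.56989156]] [0.447091   0.09452107 1.44537997]
```

View pics/top0.png

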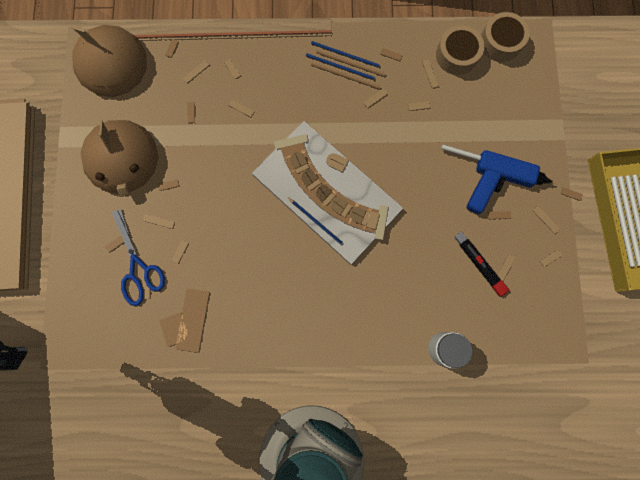

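View pics/side0.png

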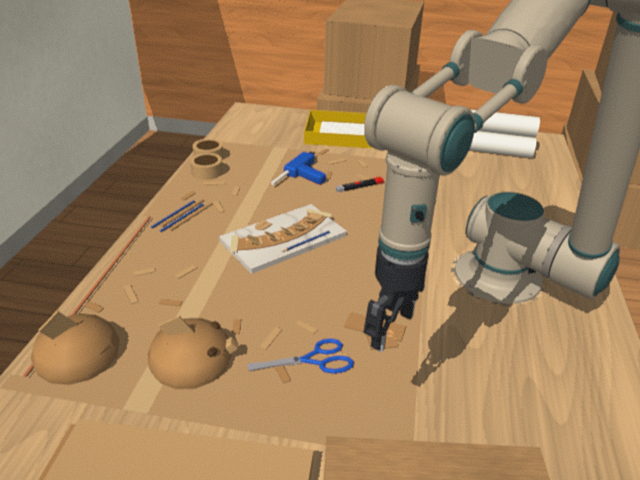

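```bash
python3 - <<'E'
import cv2
a=cv2.imread("pics/top0.png")[110:275,240:415];cv2.imwrite("pics/topz.png",cv2.resize(a,None,fx=3.6,fy=3.6,interpolation=cv2.INTER_CUBIC))
a=cv2.imread("pics/side0.png")[195:280,210:355];cv2.imwrite("pics/sidez.png",cv2.resize(a,None,fx=5,fy=5,interpolation=cv2.INTER_CUBIC))
E
```

```text
(no output)
```

View pics/topz.png

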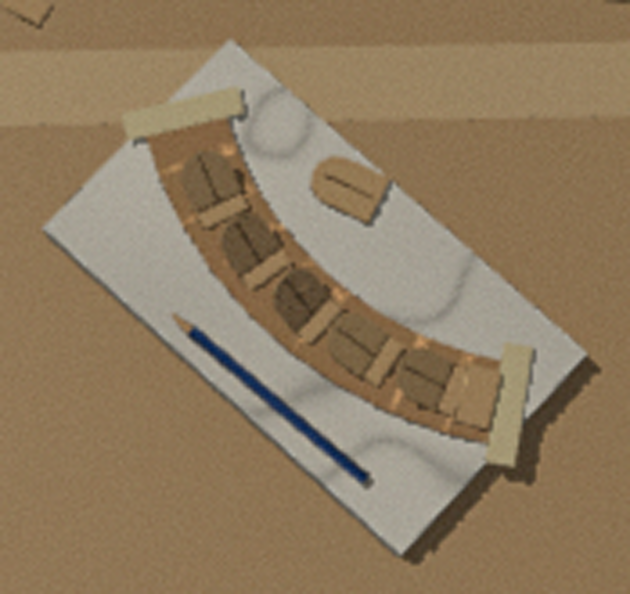

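View pics/sidez.png

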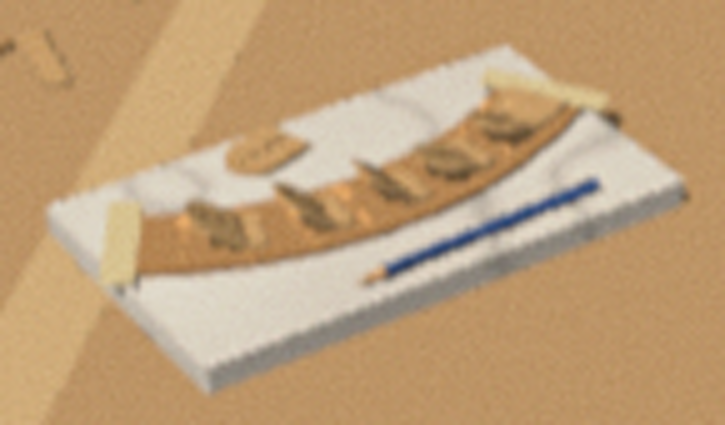

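```bash
cat > h.py <<'E'
import numpy as np,cv2
from rig import *
def cam(n):
    i=get_image(n);return i
def back(i,uv,z):
    uv=np.atleast_2d(uv).astype(float)
    d=np.c_[(uv-i["mtx"][:2,2])/[i["mtx"][0,0],i["mtx"][1,1]],np.ones(len(uv))]@i["R"]
    c=-i["R"].T@i["t"]; return c+d*((z-c[2])/d[:,2])[:,None]
def proj(i,X):
    p=(np.atleast_2d(X)@i["R"].T+i["t"])@i["mtx"].T;return p[:,:2]/p[:,2:]
E
python3 - <<'E'
from h import *
i=cam("top")
Z=lambda a:np.array(a)/3.6+[240,110]
c=back(i,Z([(232,40),(588,355),(402,555),(45,230)]),.018)
print(c.round(4)); ce=c.mean(0);print(ce, [np.linalg.norm(c[k]-c[k-1]) for k in range(4)])
x=(c[0]-c[1]+c[3]-c[2])[:2];x/=np.linalg.norm(x);y=np.array([-x[1],x[0]]);print(np.arctan2(x[1],x[0]))
r=back(i,Z([(474,390),(384,360),(319,322),(268,268),(224,210)]),.025)
for q in r: print(q.round(4), (q[:2]-ce[:2])@x,(q[:2]-ce[:2])@y)
E
```

```text
[[ 0.7275  0.0126  0.018 ]
 [ 0.5224 -0.2047  0.018 ]
 [ 0.3999 -0.0893  0.018 ]
 [ 0.6032  0.1285  0.018 ]]
[ 0.56326718 -0.03821283  0.018     ] [np.float64(0.16997872925302482), np.float64(0.29887120701742176), np.float64(0.16835096825605914), np.float64(0.29794894088187146)]
0.8171100277405999
[ 0.4993 -0.1339  0.025 ] -0.11357290854207257 -0.01884676754510873
[ 0.5181 -0.0798  0.025 ] -0.06124424575461255 0.004463501190785737
[ 0.542  -0.0406  0.025 ] -0.01627948034012606 0.013879775342858064
[ 0.5762 -0.0096  0.025 ] 0.029711901523876306 0.010121714432218019
[0.6134 0.0174 0.025 ] 0.07484256780974054 0.0015080542899367718
```

```bash
cat >> h.py <<'E'
CE=np.array([.56327,-.03821]);TH=.8171
def w(s,z):
    s=np.atleast_2d(s);c,n=np.cos(TH),np.sin(TH)
    return np.c_[s@np.array([[c,n],[-n,c]])+CE,np.full(len(s),z)]
def row(arc,lat,z,cx,cy):
    # arc length from slab-frame top of arc, toward +x
    arc=np.atleast_1d(arc)/.25; r=.25+lat
    return w(np.c_[cx+r*np.sin(arc),cy+r*np.cos(arc)],z)
E
cat > ov.py <<'E'
from h import *
import sys
cx,cy,a1,pitch=map(float,sys.argv[1:5])
src=sys.argv[5]
i=cam("top"); im=cv2.imread("pics/top0.png")
F=6;u0,v0=268,128;im=cv2.resize(im[v0:v0+100,u0:u0+130],None,fx=F,fy=F,interpolation=cv2.INTER_CUBIC)
P=lambda X:((proj(i,X)+.5-[u0,v0])*F-.5).round().astype(int)
A=np.linspace(-.135,.13,40)
for l in(-.026,.026): cv2.polylines(im,[P(row(A,l,.022,cx,cy))],False,(0,255,0),1)
for k in range(5):
    a=a1+pitch*k
    for d in(0,-.01):
        L=np.array([-.016,.016]);p=np.vstack([row(a+d,l,.025,cx,cy) for l in L]);cv2.polylines(im,[P(p)],False,(255,0,0) if d==0 else (0,0,255),1)
    print(k+1,row(a,0,.025,cx,cy).round(4))
cv2.imwrite(src,im)
E
python3 ov.py -.003 -.237 -.1015 .0455 pics/ov1.png
```

```text
1 [[ 0.499  -0.1174  0.025 ]]
2 [[ 0.5183 -0.0763  0.025 ]]
3 [[ 0.5447 -0.0393  0.025 ]]
4 [[ 0.5774 -0.0077  0.025 ]]
5 [[0.6152 0.0174 0.025 ]]
```

View pics/ov1.png

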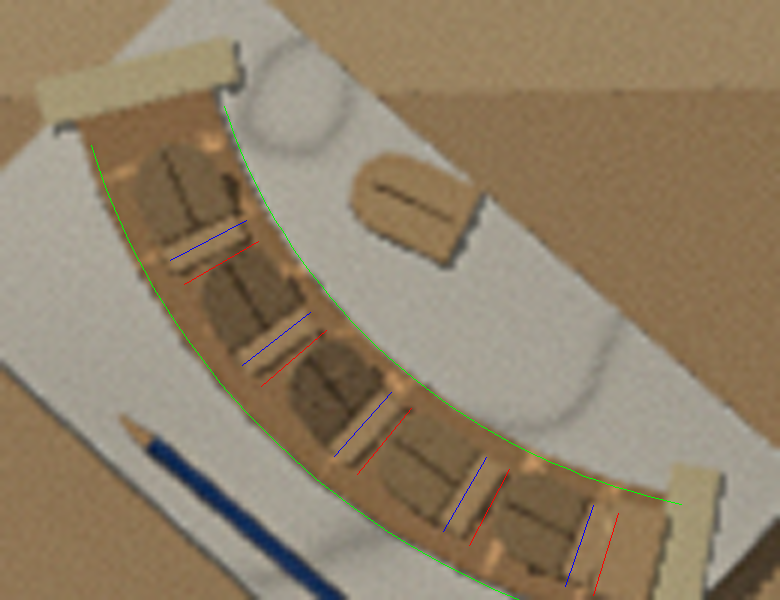

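```bash
sed -i 's/^CX.*//' h.py; cat >> h.py <<'E'
CX,CY,A1,PI=-.003,-.237,-.1015,.046
from scipy.spatial.transform import Rotation as Ro
def rows(targets,p0=None,R0=None):
    """targets: (arc, lat, z); tool x along travel (or opposite)"""
    s=get_state()
    if R0 is None:
        R0=Ro.from_quat(s["ee_rot"],scalar_first=True)
    p0=s["position"] if p0 is None else p0
    M=R0.as_matrix()
    for a,l,z in targets:
        p=row(a,l,z,CX,CY)[0]; psi=TH-a/.25
        best=None
        for sg in(1,-1):
            x=sg*np.array([np.cos(psi),np.sin(psi),0]);y=np.array([0,0,-1.])
            T=Ro.from_matrix(np.c_[x,y,np.cross(x,y)]); rv=(R0.inv()*T).as_rotvec()
            if best is None or np.linalg.norm(rv)<np.linalg.norm(best): best=rv
        print(np.r_[(M.T@(p-p0))*100,np.degrees(best)/8].round(2).tolist(), p.round(3))
E
python3 - <<'E'
from h import *
s=get_state();print(Ro.from_quat(s["ee_rot"],scalar_first=True).as_matrix().round(3))
rows([(A1-.0145,0,.13),(A1-.0145,0,.04)])
E
python3 ov.py -.003 -.237 -.1015 .046 pics/ov2.png
```

```text
[[ 0.906 -0.001  0.424]
 [-0.424 -0.001  0.906]
 [-0.    -1.    -0.001]]
[50.35, 10.12, -48.38, 0.01, 10.19, 0.0] [ 0.494 -0.131  0.13 ]
[50.35, 19.12, -48.37, 0.01, 10.19, 0.0] [ 0.494 -0.131  0.04 ]
1 [[ 0.499  -0.1174  0.025 ]]
2 [[ 0.5185 -0.0758  0.025 ]]
3 [[ 0.5454 -0.0385  0.025 ]]
4 [[ 0.5786 -0.0068  0.025 ]]
5 [[0.617  0.0183 0.025 ]]
```

View pics/ov2.png

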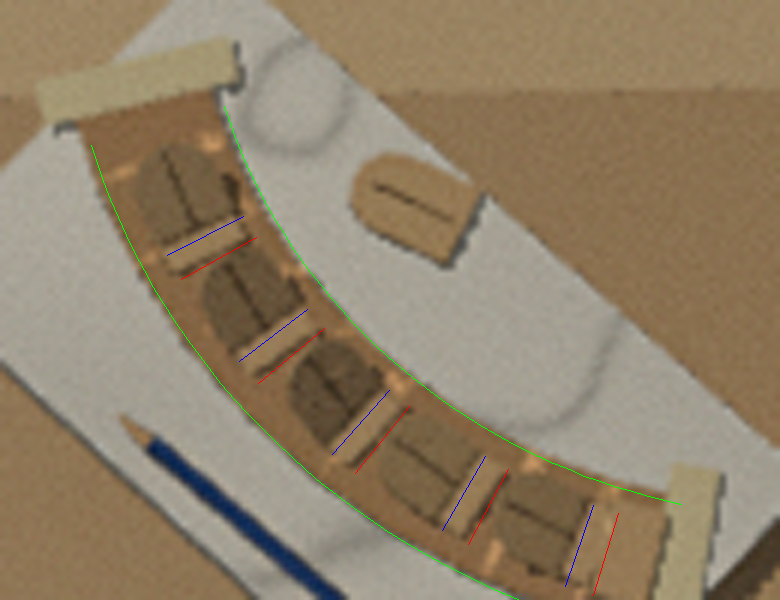

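```bash
python3 -m jog '[255,50.3,8,-48.4,0,10.2,0,255,50.3,8,-48.4,0,10.2,0,255,50.3,8,-48.4,0,10.2,0,255,50.3,8,-48.4,0,10.2,0,255,50.3,8,-48.4,0,10.2,0,255,50.3,8,-48.4,0,10.2,0,255,50.3,8,-48.4,0,10.2,0,255,50.3,8,-48.4,0,10.2,0,255,50.3,8,-48.4,0,10.2,0,255,50.3,8,-48.4,0,10.2,0,255,50.3,8,-48.4,0,10.2,0,255,50.3,8,-48.4,0,10.2,0]' 20; python3 - <<'E'
from h import *
s=get_state();print(s)
rows([(A1-.0145,0,.04)])
E
```

```text
clock: 1.75
position: [0.4954, -0.1344, 0.1507]
ee_rot: [-0.421, 0.421, -0.568, 0.568]
contact_force: [-1.1, 0.6, 0.3]
width: 0.0002
{'clock': 1.75, 'qpos': array([-4.00160980e-01,  2.44118726e-01,  1.76285703e+00, -7.33880688e-04,
        1.13396200e+00, -1.04697207e-01]), 'qd': array([-0.12778594,  0.08423406, -0.07758586,  0.03554418,  0.04816437,
       -0.15832688]), 'effort': array([-4.50245636e-01, -3.67578435e+01, -2.23284084e+01, -2.68588895e-01,
       -2.86517395e-01,  2.09933793e-02]), 'position': array([ 0.49535541, -0.13443707,  0.15067891]), 'ee_rot': array([-0.4209594 ,  0.42112915, -0.56776702,  0.56840482]), 'contact_force': array([-1.05705865,  0.63569284,  0.2758894 ]), 'moment': array([ 0.02497732,  0.01522171, -0.018947  ]), 'width': 0.00018722326286218008}
[-0.29, 11.07, -0.19, -0.0, -0.04, 0.01] [ 0.494 -0.131  0.04 ]
```

```bash
python3 -m jog '[255,0,5,0,0,0,0,255,0,9,0,0,0,0,255,0,11,0,0,0,0,255,0,11,0,0,0,0]'; python3 - <<'E'
from h import *
rows([(A1-.0145,0,.027)])
for n in("top","side"):
    i=get_image(n);im=i["color"];c=proj(i,[.53,-.07,.03])[0].astype(int)
    cv2.imwrite(f"pics/{n}1.png",cv2.resize(im[c[1]-90:c[1]+60,c[0]-100:c[0]+100],None,fx=4,fy=4,interpolation=cv2.INTER_CUBIC))
E
```

```text
clock: 2.25
position: [0.4926, -0.1295, 0.0399]
ee_rot: [0.422, -0.423, 0.569, -0.566]
contact_force: [0.9, 0.2, -0.0]
width: 0.0002
[0.11, 1.29, 0.23, 0.03, -0.01, -0.01] [ 0.494 -0.131  0.027]
```

View pics/top1.png

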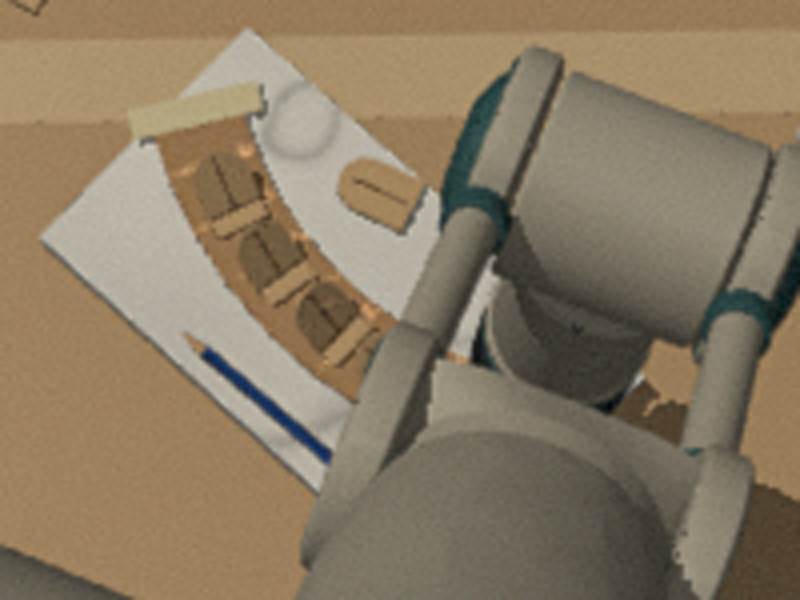

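View pics/side1.png

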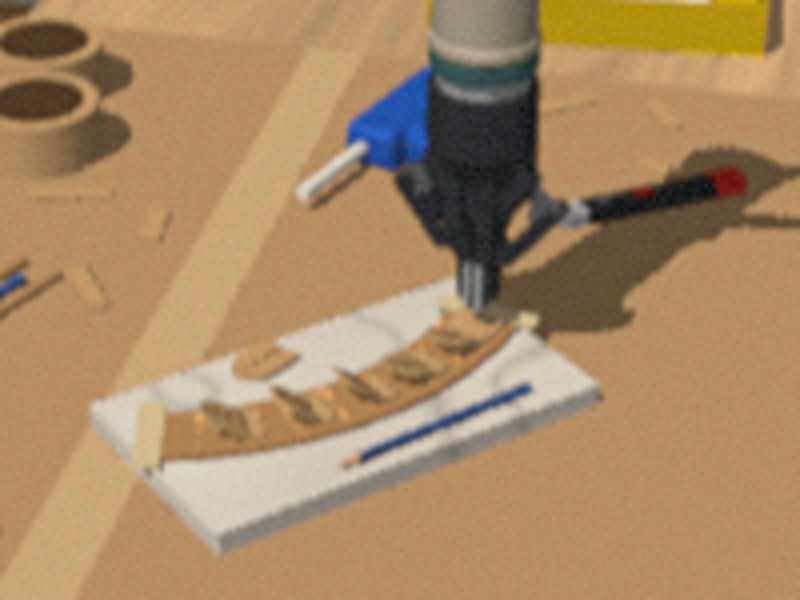

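```bash
python3 -m jog '[255,0.1,0.7,0.2,0,0,0,255,0.1,1.2,0.2,0,0,0,255,0.1,1.3,0.2,0,0,0,255,0.1,1.3,0.2,0,0,0]'; python3 -m jog '[255,0,0.1,0,0,0,0,255,0,0.1,0,0,0,0]';python3 -m jog '[255,0,0.1,0,0,0,0,255,0,0.1,0,0,0,0]'
```

```text
clock: 2.85
position: [0.4957, -0.1323, 0.0283]
ee_rot: [0.422, -0.422, 0.567, -0.567]
contact_force: [-0.4, -0.3, 0.7]
width: 0.0004
clock: 3.1
position: [0.4958, -0.1323, 0.0273]
ee_rot: [0.422, -0.422, 0.567, -0.567]
contact_force: [-1.2, 0.7, -0.4]
width: -0.0
clock: 3.35
position: [0.4957, -0.1323, 0.0262]
ee_rot: [0.422, -0.422, 0.567, -0.567]
contact_force: [-0.1, -0.7, -0.3]
width: 0.0005
```

```bash
python3 -m jog '[255,0,0.1,0,0,0,0,255,0,0.1,0,0,0,0]';python3 -m jog '[255,0,0.05,0,0,0,0,255,0,0.05,0,0,0,0]'
```

```text
clock: 3.6
position: [0.4957, -0.1323, 0.0252]
ee_rot: [0.422, -0.422, 0.567, -0.567]
contact_force: [0.1, 0.5, 0.7]
width: 0.0002
clock: 3.85
position: [0.4958, -0.1323, 0.0251]
ee_rot: [-0.422, 0.422, -0.567, 0.567]
contact_force: [-0.9, 0.0, 2.5]
width: -0.0001
```

```bash
python3 - <<'E'
from h import *
rows([(A1-.0145+d,0,.026) for d in np.arange(0,.121,.012)])
E
```

```text
[-0.07, -0.09, -0.16, -0.0, -0.01, -0.0] [ 0.494 -0.131  0.026]
[-1.27, -0.09, -0.14, -0.0, 0.33, -0.0] [ 0.498 -0.12   0.026]
[-2.47, -0.09, -0.05, -0.0, 0.68, -0.0] [ 0.502 -0.109  0.026]
[-3.66, -0.09, 0.09, -0.0, 1.02, -0.0] [ 0.507 -0.098  0.026]
[-4.84, -0.09, 0.29, -0.0, 1.36, -0.0] [ 0.512 -0.087  0.026]
[-6.02, -0.09, 0.54, -0.0, 1.71, -0.0] [ 0.518 -0.076  0.026]
[-7.17, -0.09, 0.85, -0.0, 2.05, -0.0] [ 0.525 -0.066  0.026]
[-8.32, -0.09, 1.22, -0.0, 2.4, -0.0] [ 0.531 -0.056  0.026]
[-9.44, -0.09, 1.64, -0.0, 2.74, -0.0] [ 0.539 -0.047  0.026]
[-10.54, -0.09, 2.12, -0.0, 3.08, -0.0] [ 0.546 -0.037  0.026]
[-11.62, -0.09, 2.64, -0.0, 3.43, -0.0] [ 0.554 -0.029  0.026]
```

```bash
python3 -m jog '[255,0,-0.13,-0.1,0,0,0,255,-0.6,-0.13,-0.15,0,0.2,0,255,-1.3,-0.13,-0.14,0,0.3,0,255,-1.9,-0.13,-0.1,0,0.5,0,255,-2.5,-0.13,-0.05,0,0.7,0,255,-3.1,-0.13,0.02,0,0.85,0,255,-3.7,-0.13,0.09,0,1,0,255,-4.3,-0.13,0.2,0,1.2,0]'; python3 - <<'E'
from h import *
i=get_image("side");im=i["color"];c=proj(i,[.56,-.04,.03])[0].astype(int)
cv2.imwrite("pics/side2.png",cv2.resize(im[c[1]-60:c[1]+50,c[0]-75:c[0]+75],None,fx=5,fy=5,interpolation=cv2.INTER_CUBIC))
E
```

```text
clock: 4.85
position: [0.5102, -0.0913, 0.026]
ee_rot: [0.373, -0.373, 0.601, -0.601]
contact_force: [-0.4, 0.6, 0.4]
width: -0.0001
```

View pics/side2.png

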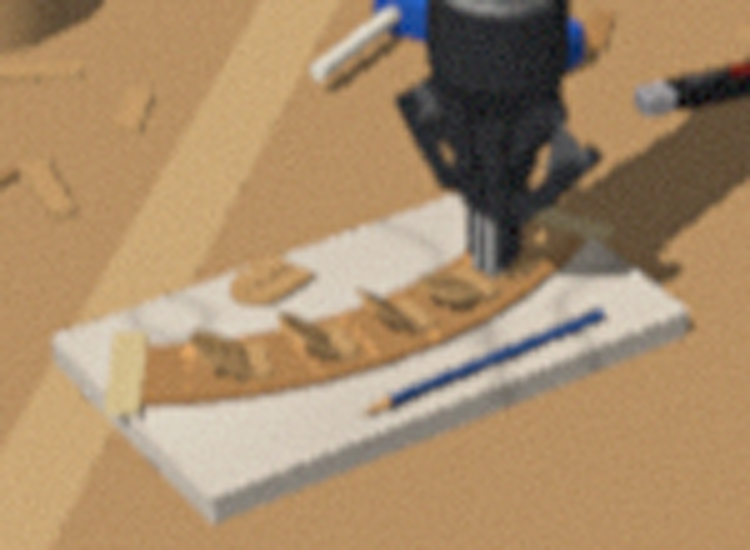

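```bash
python3 - <<'E'
from h import *
rows([(A1+.031+d,0,.026) for d in np.arange(0,.21,.012)])
E
```

```text
[-0.19, 0.01, -0.01, -0.0, 0.08, -0.0] [ 0.511 -0.089  0.026]
[-1.39, 0.01, 0.03, -0.0, 0.42, -0.0] [ 0.517 -0.078  0.026]
[-2.59, 0.01, 0.13, -0.0, 0.77, -0.0] [ 0.523 -0.068  0.026]
[-3.78, 0.01, 0.29, -0.0, 1.11, -0.0] [ 0.53  -0.058  0.026]
[-4.96, 0.01, 0.5, -0.0, 1.46, -0.0] [ 0.537 -0.049  0.026]
[-6.13, 0.01, 0.78, -0.0, 1.8, -0.0] [ 0.545 -0.039  0.026]
[-7.28, 0.01, 1.1, -0.0, 2.14, -0.0] [ 0.553 -0.03   0.026]
[-8.42, 0.01, 1.48, -0.0, 2.49, -0.0] [ 0.561 -0.022  0.026]
[-9.54, 0.01, 1.92, -0.0, 2.83, -0.0] [ 0.57  -0.014  0.026]
[-10.64, 0.02, 2.41, -0.0, 3.17, -0.0] [ 0.579 -0.006  0.026]
[-11.71, 0.02, 2.95, 0.0, 3.52, -0.0] [0.589 0.001 0.026]
[-12.75, 0.02, 3.54, 0.0, 3.86, -0.0] [0.599 0.008 0.026]
[-13.77, 0.02, 4.18, 0.0, 4.21, -0.0] [0.609 0.014 0.026]
[-14.75, 0.02, 4.87, 0.0, 4.55, -0.0] [0.62  0.02  0.026]
[-15.7, 0.02, 5.6, 0.0, 4.89, -0.0] [0.63  0.025 0.026]
[-16.61, 0.02, 6.38, 0.0, 5.24, -0.0] [0.642 0.03  0.026]
[-17.48, 0.02, 7.2, 0.0, 5.58, -0.0] [0.653 0.034 0.026]
[-18.32, 0.02, 8.07, 0.0, 5.93, -0.0] [0.664 0.037 0.026]
```

```bash
python3 -m jog '[255,-0.8,0,0.01,0,0.25,0,255,-1.4,0,0.03,0,0.4,0,255,-2,0,0.08,0,0.6,0,255,-2.6,0,0.13,0,0.8,0,255,-3.2,0,0.2,0,0.95,0,255,-3.8,0,0.29,0,1.1,0,255,-4.4,0,0.4,0,1.3,0,255,-5,0,0.5,0,1.45,0]'; python3 - <<'E'
from h import *
rows([(A1+.046+.031+d,0,.026) for d in np.arange(0,.12,.008)])
E
```

```text
clock: 5.9
position: [0.5369, -0.0488, 0.0261]
ee_rot: [0.31, -0.31, 0.635, -0.635]
contact_force: [0.6, -0.7, 0.2]
width: -0.0002
[0.17, 0.01, 0.0, 0.0, -0.05, -0.0] [ 0.536 -0.05   0.026]
[-0.63, 0.01, 0.01, 0.0, 0.18, -0.0] [ 0.541 -0.044  0.026]
[-1.43, 0.01, 0.04, 0.0, 0.41, -0.0] [ 0.546 -0.038  0.026]
[-2.22, 0.01, 0.1, 0.0, 0.64, -0.0] [ 0.551 -0.032  0.026]
[-3.02, 0.01, 0.19, 0.0, 0.87, -0.0] [ 0.557 -0.026  0.026]
[-3.81, 0.01, 0.3, 0.0, 1.1, -0.0] [ 0.563 -0.021  0.026]
[-4.6, 0.01, 0.43, 0.0, 1.33, -0.0] [ 0.569 -0.015  0.026]
[-5.38, 0.01, 0.59, 0.0, 1.56, -0.0] [ 0.575 -0.01   0.026]
[-6.16, 0.01, 0.78, 0.0, 1.79, -0.0] [ 0.581 -0.005  0.026]
[-6.93, 0.01, 0.99, 0.0, 2.01, -0.0] [ 0.587 -0.     0.026]
[-7.7, 0.01, 1.22, 0.0, 2.24, -0.0] [0.594 0.004 0.026]
[-8.46, 0.01, 1.48, 0.0, 2.47, -0.0] [0.601 0.009 0.026]
[-9.2, 0.01, 1.76, 0.0, 2.7, -0.0] [0.607 0.013 0.026]
[-9.94, 0.01, 2.07, 0.0, 2.93, -0.0] [0.614 0.017 0.026]
[-10.67, 0.01, 2.4, 0.0, 3.16, -0.0] [0.621 0.021 0.026]
```

Check scales 1 and 2 quickly before going on.

```bash
python3 - <<'E'
from h import *
i=get_image("side");im=i["color"];c=proj(i,[.56,-.04,.03])[0].astype(int)
cv2.imwrite("pics/side3.png",cv2.resize(im[c[1]-50:c[1]+50,c[0]-75:c[0]+75],None,fx=5,fy=5,interpolation=cv2.INTER_CUBIC))
E
```

```text
(no output)
```

View pics/side3.png

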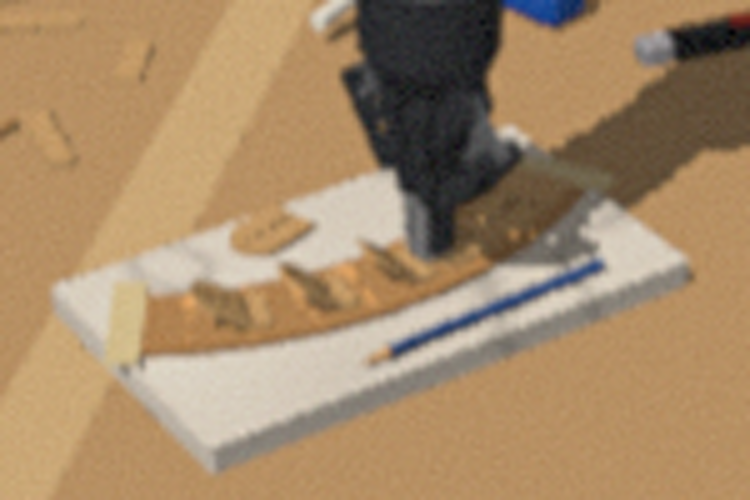

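Scales 1 and 2 look flat under the shadow behind the finger (430,240). Scales 3–5, at (385,260), (315,285) and (225,305), still stand. I'll continue.

```bash
python3 -m jog '[255,-0.6,0,0.01,0,0.2,0,255,-1.4,0,0.04,0,0.4,0,255,-2.2,0,0.1,0,0.6,0,255,-3,0,0.19,0,0.9,0,255,-3.8,0,0.3,0,1.1,0,255,-4.6,0,0.43,0,1.3,0,255,-5.4,0,0.59,0,1.55,0,255,-6.2,0,0.78,0,1.8,0,255,-6.9,0,1,0,2,0,255,-7.7,0,1.2,0,2.25,0,255,-8.5,0,1.48,0,2.5,0,255,-8.8,0,1.6,0,2.6,0]'; python3 - <<'E'
from h import *
rows([(A1+.138+.03+d,0,.026) for d in np.arange(0,.048,.008)])
E
```

```text
clock: 7.45
position: [0.6039, 0.0108, 0.0261]
ee_rot: [-0.191, 0.191, -0.681, 0.681]
contact_force: [0.4, 0.0, 0.3]
width: -0.0002
[0.09, 0.01, -0.0, -0.0, -0.03, -0.0] [0.603 0.01  0.026]
[-0.71, 0.01, 0.01, -0.0, 0.19, -0.0] [0.61  0.014 0.026]
[-1.51, 0.01, 0.04, -0.0, 0.42, -0.0] [0.617 0.018 0.026]
[-2.31, 0.01, 0.1, -0.0, 0.65, -0.0] [0.624 0.022 0.026]
[-3.11, 0.01, 0.19, -0.0, 0.88, -0.0] [0.631 0.025 0.026]
[-3.9, 0.01, 0.3, -0.0, 1.11, -0.0] [0.639 0.029 0.026]
```

```bash
python3 -m jog '[255,-0.7,0,0.01,0,0.2,0,255,-1.5,0,0.04,0,0.4,0,255,-2.3,0,0.1,0,0.65,0,255,-3.1,0,0.19,0,0.9,0,255,-3.9,0,0.3,0,1.1,0,255,-4.4,0,0.38,0,1.25,0,255,-4.4,0,0.38,0,1.25,0]'; python3 -m jog '[255,0,-3,0,0,0,0,255,0,-8,0,0,0,0,255,0,-13,0,0,0,0,255,-6,-15,-6,0,0,0,255,-12,-15,-12,0,0,0,255,-15,-15,-15,0,0,0,255,-15,-15,-15,0,0,0]';  python3 - <<'E'
from h import *
for n in("top","side"):
    i=get_image(n);im=i["color"];c=proj(i,[.56,-.04,.03])[0].astype(int)
    cv2.imwrite(f"pics/{n}4.png",cv2.resize(im[c[1]-50:c[1]+50,c[0]-75:c[0]+75],None,fx=5,fy=5,interpolation=cv2.INTER_CUBIC))
E
```

```text
clock: 8.32
position: [0.6433, 0.0303, 0.026]
ee_rot: [0.131, -0.131, 0.695, -0.695]
contact_force: [0.2, -0.1, 0.7]
width: 0.0
clock: 9.2
position: [0.7285, 0.228, 0.1757]
ee_rot: [0.132, -0.132, 0.695, -0.694]
contact_force: [0.0, -0.4, 0.6]
width: -0.0002
```

View pics/side4.png

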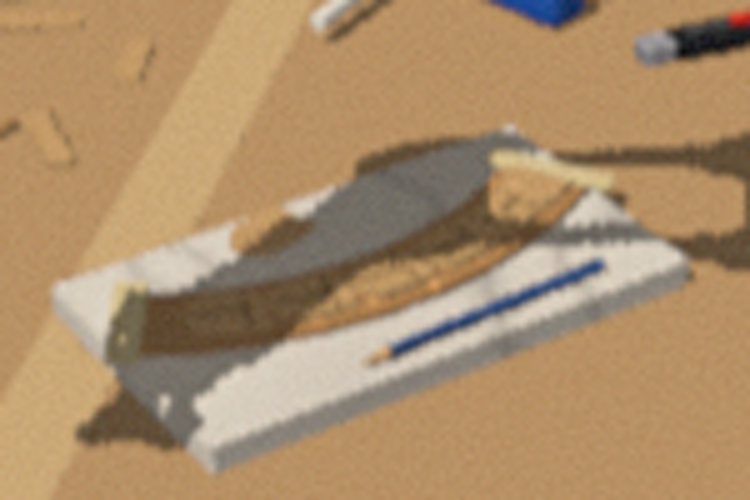

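View pics/top4.png

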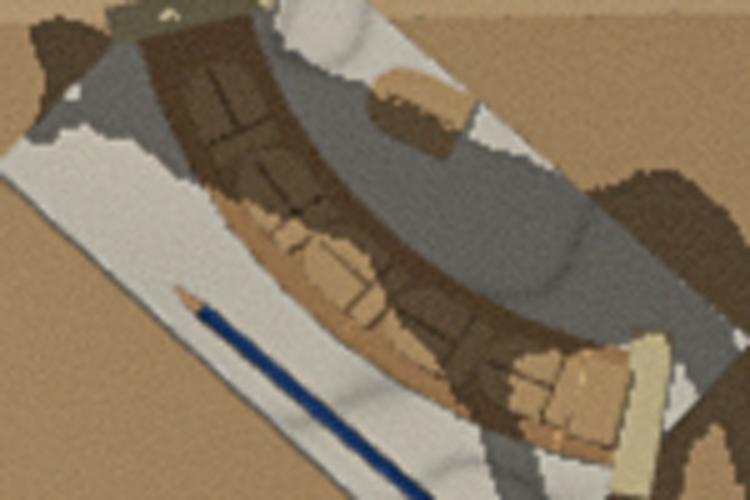

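```bash
python3 -m jog '[255,6,-4,-8,0,0,0,255,12,-6,-16,0,0,0,255,18,-6,-23,0,0,0,255,18,-6,-23,0,0,0,255,18,-6,-23,0,0,0,255,18,-6,-23,0,0,0,255,18,-6,-23,0,0,0,255,18,-6,-23,0,0,0]';  python3 - <<'E'
from h import *
for n in("top","side"):
    i=get_image(n);im=i["color"];c=proj(i,[.56,-.04,.03])[0].astype(int);cv2.imwrite(f"pics/{n}5f.png",im)
    cv2.imwrite(f"pics/{n}5.png",cv2.resize(im[c[1]-50:c[1]+50,c[0]-75:c[0]+75],None,fx=5,fy=5,interpolation=cv2.INTER_CUBIC))
E
```

```text
clock: 10.3
position: [0.4779, 0.372, 0.2358]
ee_rot: [-0.13, 0.13, -0.695, 0.695]
contact_force: [0.1, 0.5, -0.0]
width: -0.0001
```

View pics/side5.png

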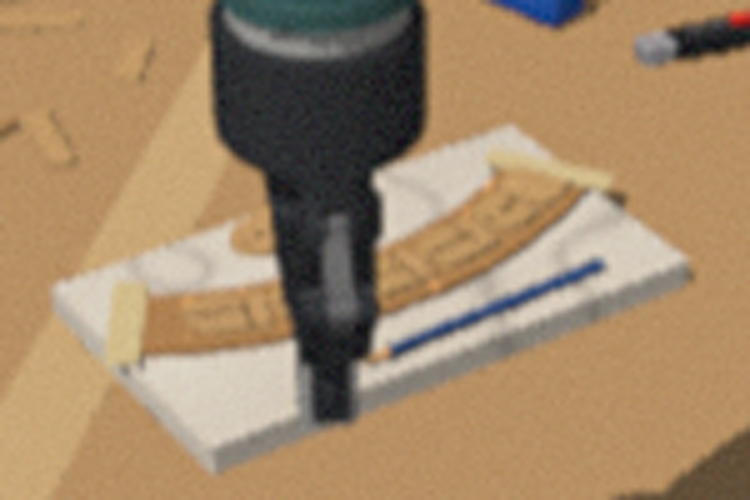

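View pics/top5f.png

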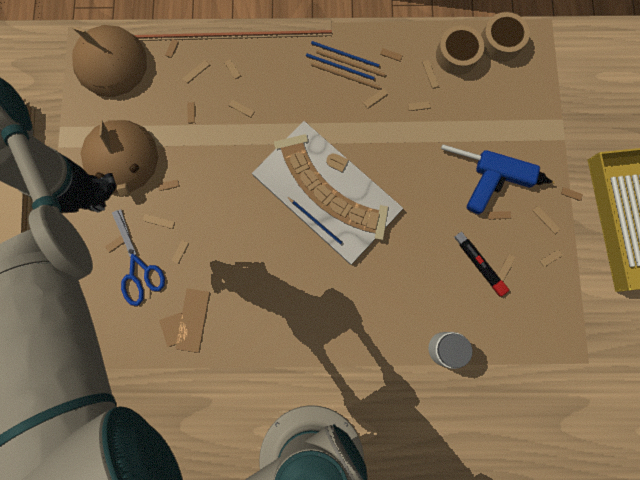

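View pics/top5.png

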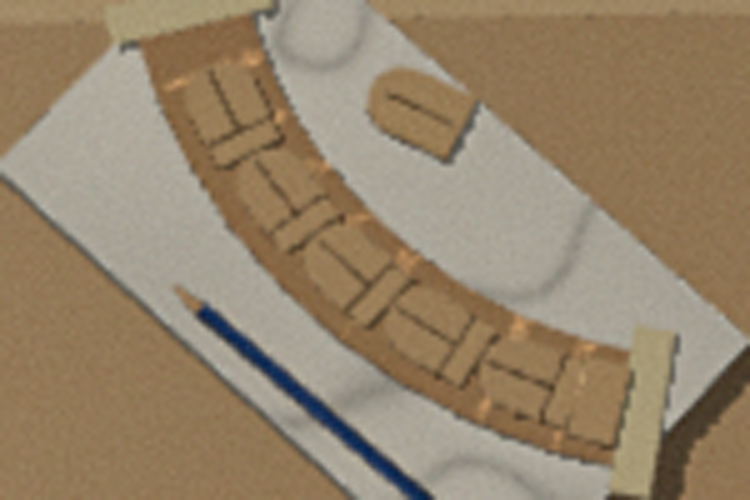

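All five scales, from (520,375) to (220,100), now have the same brightness as their roots and cast no shadow. The slab, pencil and spare scale have not moved.

```bash
python3 -c "
from rig import *
print(get_state()['clock'],sign_off())"
```

```text
the job is handed in; nothing more can be done
10.4 None
```

I stroked the five scales flat in order, 1 to 5, and handed the job in at 10.4 s. `sign_off()` reports no verdict.

- **The stroke:** I found the slab and the row of scales in the top camera. I touched the glued end piece to fix the height, meeting it at 25.1 mm with about 2.5 N. I then drew the closed fingertips along the curve about 1 mm above the card, root to free end. Force readings at the stops along the stroke were under 1 N.
- **Last checks:** In the last top picture all five scales look level with their roots and cast no shadow. The side picture agrees for the scales it shows, but the gripper hid the middle of the row, around scale 4. I did not measure the angles; the stroke height alone implies roughly 0.03 rad.
- **Everything else:** By eye, the slab and the things lying around are where they started. The gripper was clear of everything, at 0.24 m up, when I handed in. No check failed or disagreed.

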